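Fetch the flask from behind the reagent bottles

ROBOT

A 6-joint arm with a two-finger parallel gripper is mounted at the origin on the work surface. World frame = base frame: x ahead of the robot, y to its left, z up, the work surface at z = 0. Lengths are in mm, angles in rad, forces in N, time in s.
With the tool pointing down it reaches from about 300 to 875 mm from the base axis. Payload 4.2 kg.
Tool frame: the origin (TCP) lies midway between the tips of the shut fingers; the grasp point (between the pads) lies 19 mm behind it; z points along the fingers, y is the line along which they close (so a half turn about z gives the same grasp; the last joint's range is limited). The gripper opens to 85 mm and grips with 20 to 120 N. Pads are 22 mm wide; open, the fingers measure 114 mm over their backs; the gripper's body (76 mm by 85 mm) begins 54 mm behind the grasp point. The pads swing forward as they close: fully open they stand 13 mm farther back than shut.
Start: joints at [1.159, 0.32, 1.565, -0, 1.257, -0.02], TCP at [219.568, 531.442, 231.338] pointing down, gripper open.
Joint ranges: [-3.11, 3.11], [-0.84, 2.01], [0.21, 2.61], [-1.34, 4.49], [0.05, 2.63], [-2.56, 2.56]. Speed limits (rad/s): [2.57, 2.57, 3.14, 3.14, 3.14, 3.14].

INTERFACE

Orientations are given as a rotation vector (axis times angle).
In Python, from bench import arm, optics, finder gives the robot as it stands.
- The arm moves only by the tool arm_command, never from a script. Its argument "commands" is a list of rows, each a list of 2 entries, a list of its own where there are three numbers: the shift along the world's x, y, z in cm, then the turn about the world's z in degrees. In form: [[[x, y, z], yaw], ...]. A call has 1 to 5 rows; each row is the pose to reach, as a shift and turn from the pose commanded when the call began; what a row does not reach only later rows make up. A row lasts 1/8 s, in which the tool goes at most 62.5 mm and 10.7 degrees, less where a joint would pass 70% of its speed; a pose out of reach is approached as far as the arm can. A call with a gripper value outside its range is refused whole. "gripper" is the opening in per cent of the stroke, from 0 (shut) to 100 (fully open), set as the call begins (left out, the last holds). The fingers move at their own pace and stop on an object; the grip force is fixed at half the most. Time passes only in rows, so rows that repeat a pose let the fingers close. It gives the time, the measured TCP pose, the force, the opening and the grip force at its end, in the units of the state.
- arm.read_state(): the state, without advancing time (a new reading comes with each control period).
- optics.snapshot(name): name is "scene" or "top" or "wrist"; returns the picture (480x640x3 uint8, red, green, blue); there is no depth.
- optics.camera_info(name): a dict with "intrinsics" (3x3 intrinsics, pixels), "k1" (the pictures are not rectified: a ray, as slopes to the right and down, at radius r is drawn at 1 + k1 r^2 times it, then the intrinsics apply), "eye" and "rotation" of the camera in the world. Camera axes: x right, y up, looking along -z (the intrinsics and any distortion apply to the point x, -y, -z); pixel columns grow to the right and rows downward; lengths in mm; the calibration is good to about 2 mm. A picture is of the moment at which its call begins: read the wrist's pose just before it. camera_info takes no time and is no camera call; for the wrist camera it gives the pose at the moment of the call.
- arm.hand_in(): hands the job in; it is judged then, once.
Trained networks look in the newest picture that a camera, given by its name, has taken for a name from the list of things; names that differ only in an ending like _2 or _b are one class to them, and where a whole thing is asked for, a point or a joint stands for the part that bears it (a point fixed in the world has none). Each returns a list of dicts, best first, with "score" (0 to 1); they miss things now and then, are a little off and sometimes report something else, mostly with a low value. They report only what shows in the picture. A call takes as long as a camera call.
- finder.regions_of(camera, label): "mask" (480x640 bool, what is visible of it) and "rect" ([left, top, right, bottom] in pixels, round what is visible of it).
The state is a dict: "time": time; "q": joint angles; "qd": joint speeds; "joint_torque": joint torques, N m; "ee_pos": TCP position; "eef_rot": TCP orientation; "force": force on the tool from outside, world axes, zero at the start; "wrist_torque": the same for the moment, N m; "width": finger opening in mm; "grasp_force": force on a finger pad.
Only numpy, scipy, OpenCV 4.12 (cv2) and the standard library are available. Lean on these libraries where they do the work, as an engineer would, in place of code of your own. Each camera call takes 0.05 s, during which the arm holds its last target. There are 200 camera calls.

TASK

Clear the three brown bottles off the wooden storage board into the steel side tray, so that all three stand there together, then fetch the little terracotta flask from behind them and stand it on the white ring at the middle of the cork-topped stand. Then put each bottle back upright on the very spot on the wooden board where that bottle stood at the start (tell them apart by their caps). Keep bottles and flask upright all the time and leave the bowl, vial and eraser alone.

Things in the scene. Friction and masses are not known exactly. Their poses are not given: they have to be found in the camera images.
- bottle_white_mid (a point): Loose upright brown-glass reagent bottle with a white paper label band and a white screw cap, 46 mm diameter, 108 mm high (cap 41 mm diameter, top 18 mm); this point is on its axis half-way up, 54 mm above its underside. z up along the axis. Starts standing on the wooden storage board; 0.14 to 0.28 kg.
- bottle_blue_mid (a point): Loose upright brown-glass reagent bottle with a white paper label band and a blue screw cap, 46 mm diameter, 108 mm high (cap 41 mm diameter, top 18 mm); this point is on its axis half-way up, 54 mm above its underside. z up along the axis. Starts standing on the wooden storage board; 0.14 to 0.28 kg.
- bottle_red_mid (a point): Loose upright brown-glass reagent bottle with a white paper label band and a red screw cap, 46 mm diameter, 108 mm high (cap 41 mm diameter, top 18 mm); this point is on its axis half-way up, 54 mm above its underside. z up along the axis. Starts standing on the wooden storage board; 0.14 to 0.28 kg.
- flask_mid (a point): Loose small terracotta flask with black bands, round, 61 mm high: belly 52 mm diameter from 19 to 37 mm up, foot 34 mm, neck 25 mm, rim 38 mm at the top; this point is on its axis half-way up, 30.5 mm above its underside. z up along the axis. Starts standing on the wooden storage board behind (board +x side of) the middle bottle, about 11 mm from it; lower than the bottles. 0.12 kg.
- store: Fixed pale wooden storage board, flat and rimless, 140 mm (its x) by 225 mm (its y), 10 mm thick; origin at the centre of its underside on the table, so its top face is 10 mm above the origin. The three bottles start in a row along its y, axes about 76 mm apart, at about 30 mm to its -x side (nearer the robot); the flask at about 30 mm to its +x side.
- side_tray: Fixed empty bright steel tray for setting things aside, 110 mm (its x) by 220 mm (its y), rim 10 mm high, walls and floor 4 mm thick; origin at the centre of its underside on the table, so its inner floor is 4 mm above the origin. Holds three bottles in a row along its y.
- stand_top (a point): Centre of the top face of the fixed round cork-topped examination stand, 110 mm diameter, 30 mm high, marked with a thin white ring of 40 mm diameter; this point is on its flat top, 30 mm above the table, z up.
- bowl: Bystander, not to be disturbed: loose small blue ceramic bowl, 84 mm diameter, 30 mm high; origin at the centre of its underside.
- vial: Bystander, not to be disturbed: loose small clear glass vial with a white cap, 28 mm diameter, 45 mm high; origin at the centre of its underside.
- eraser: Bystander, not to be disturbed: loose yellow drafting eraser, a block 50 x 22 mm and 13 mm high; origin at the centre of its underside.

How it is judged (in metres and radians):
On the way, in this order (a step that is already met when the one before it is completed fails the run):
1. all three bottles stand released in the steel side tray at once (x of bottle_white_mid in the frame of side_tray between -0.055 and 0.055 m and y of bottle_white_mid in the frame of side_tray between -0.11 and 0.11 m and z of each of bottle_white_mid, bottle_blue_mid, bottle_red_mid in the frame of side_tray below 0.066 m and angle between each of bottle_white_mid, bottle_blue_mid, bottle_red_mid's own z axis and vertical below 0.12 rad and linear speed of each of bottle_white, bottle_blue, bottle_red below 0.02 m/s and angular speed of each of bottle_white, bottle_blue, bottle_red below 0.2 rad/s and contact force between each of bottle_white, bottle_blue, bottle_red and the fingers below 0.1 N and x of bottle_blue_mid in the frame of side_tray between -0.055 and 0.055 m and y of bottle_blue_mid in the frame of side_tray between -0.11 and 0.11 m and x of bottle_red_mid in the frame of side_tray between -0.055 and 0.055 m and y of bottle_red_mid in the frame of side_tray between -0.11 and 0.11 m), for 0.2 s.
2. the flask stands released on the middle of the cork stand (horizontal distance between flask_mid and stand_top below 0.015 m and z of flask_mid in the frame of stand_top between 0.025 and 0.037 m and angle between flask_mid's own z axis and vertical below 0.12 rad and linear speed of flask below 0.02 m/s and angular speed of flask below 0.2 rad/s and contact force between flask and the fingers below 0.1 N), for 0.2 s.
At the end, for the whole second after the job is handed in: The flask stands upright, released and at rest on the cork stand, its axis within 15 mm of the stand's centre; each of the three bottles stands upright, released and at rest within 15 mm of where it stood at the start (all of step 2 and distance of each of bottle_white_mid, bottle_blue_mid, bottle_red_mid from where it was at the start of the episode below 0.015 m and angle between each of bottle_white_mid, bottle_blue_mid, bottle_red_mid's own z axis and vertical below 0.12 rad and linear speed of each of bottle_white, bottle_blue, bottle_red below 0.02 m/s and angular speed of each of bottle_white, bottle_blue, bottle_red below 0.2 rad/s and contact force between each of bottle_white, bottle_blue, bottle_red and the fingers below 0.1 N); the robot touches nothing.
It fails at once if a bottle or the flask is tipped by more than 35 degrees (angle between any of bottle_white_mid, bottle_blue_mid, bottle_red_mid, flask_mid's own z axis and vertical above 0.61 rad).
It fails at once if the bowl, vial or eraser is pushed more than 20 mm (distance of any of bowl, vial, eraser from where it was at the start of the episode above 0.02 m).
It also fails if it takes over 147 s, if anything falls off the work surface, if the arm or the gripper's body presses on something with over 40 N, if the wrist force passes 120 N, or if a joint passes its speed limit or range.

## Working session

There is one attempt and no reset: what is moved stays moved. The work goes in short steps, Python scripts to look and compute and a tool call to move; the robot and the scene stay as the last step left them, time stands still between calls to the robot, and variables do not carry over. Pictures are saved under pics/ and viewed, at most 14 in all, crops included, and the job is handed in when it is done.

Besides the shell and the picture viewer there is one more tool, called after "Call:" as a command line: name --argument value ..., lists and objects as JSON in quotes. arm_command: Moves the arm, as the interface text tells. Its arguments: {"type":"object","properties":{"commands":{"type":"array"},"gripper":{"type":"number"}},"required":["commands"]}

```bash
mkdir -p pics; ls
python3 - <<'E'
from bench import arm, optics, finder
import cv2
s=arm.read_state(); print({k:s[k] for k in('time','ee_pos','eef_rot','width','force')})
for c in('scene','top','wrist'):
    im=optics.snapshot(c); cv2.imwrite(f'pics/{c}0.png',im[:,:,::-1]); i=optics.camera_info(c); print(c,i)
E
```

```text
pics
{'time': 0.0, 'ee_pos': array([219.37896129, 531.000128  , 230.49103688]), 'eef_rot': array([-6.11410840e-01, -3.08117271e+00,  2.69084823e-03]), 'width': 85.42125906243132, 'force': array([-0.60687194, -0.77996982,  0.1915001 ])}
scene {'intrinsics': array([[465.86422752,   0.        , 323.54806435],
       [  0.        , 465.86422752, 244.86956146],
       [  0.        ,   0.        ,   1.        ]]), 'k1': 0.03639895819373699, 'eye': array([1285.51054337, -290.11658752,  606.20826509]), 'rotation': array([0.85095459, 0.60827386, 1.09922171])}
top {'intrinsics': array([[437.05668297,   0.        , 315.07463947],
       [  0.        , 437.05668297, 236.1702968 ],
       [  0.        ,   0.        ,   1.        ]]), 'k1': 0.03572278922666295, 'eye': array([462.18250466,  10.11958622, 895.25036405]), 'rotation': array([ 0.03893015, -0.07367998, -1.54998386])}
wrist {'intrinsics': array([[401.7501752 ,   0.        , 318.5058136 ],
       [  0.        , 401.7501752 , 237.94606116],
       [  0.        ,   0.        ,   1.        ]]), 'k1': -0.06403350307821087, 'eye': array([143.23101199, 562.18794696, 373.27814611]), 'rotation': array([-0.28775848, -0.18926871,  1.16777141])}
```

View pics/top0.png

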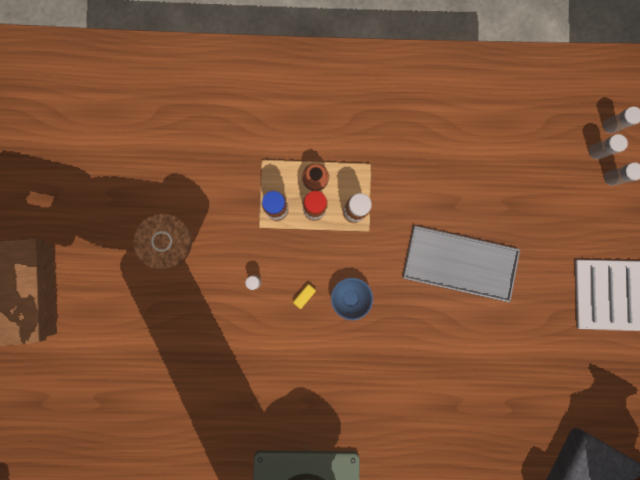

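View pics/scene0.png

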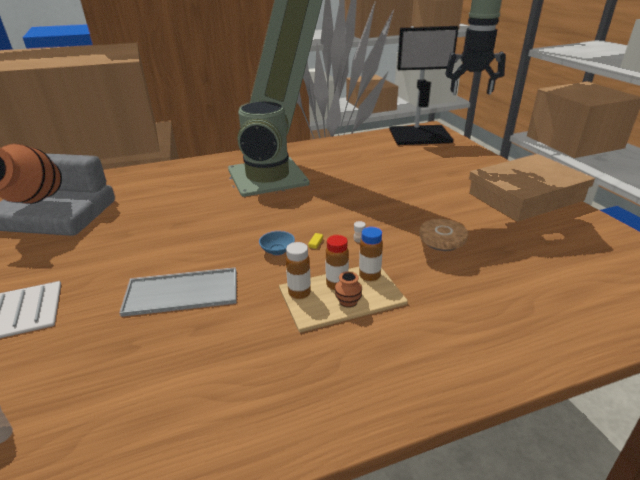

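The top view shows the blue cap at (274,203), red at (316,203), white at (360,206), the flask at (316,175), the stand at (161,241) and the tray around (461,262). The bowl (351,298), vial (252,283) and eraser (304,295) lie nearer the robot. The scene view agrees with this.

```bash
cat > h.py <<'E'
from bench import arm, optics, finder
import numpy as np, cv2
from scipy.spatial.transform import Rotation as R
from scipy.optimize import least_squares
def proj(c,P,info=None):
    i=info or optics.camera_info(c); p=(np.atleast_2d(P)-i['eye'])@R.from_rotvec(i['rotation']).as_matrix()
    u=np.c_[p[:,0],-p[:,1]]/-p[:,2:]; u=u*(1+i['k1']*(u**2).sum(1,keepdims=True)); K=i['intrinsics']
    return u@K[:2,:2].T+K[:2,2]
def unproj(c,uv,z,info=None):
    i=info or optics.camera_info(c); f=lambda x:(proj(c,[x[0],x[1],z],i)[0]-uv)
    return least_squares(f,[450,0]).x
a=np.linspace(0,2*np.pi,60)
def rings(prof,x,y,z0): # prof: (h,diam)
    return np.concatenate([np.c_[x+d/2*np.cos(a),y+d/2*np.sin(a),np.full(60,z0+h)] for h,d in prof])
BOT=[(0,46),(85,46),(90,41),(108,41)]; FL=[(0,34),(19,52),(37,52),(61,38)]; ST=[(0,110),(30,110)]
def hull_cent(uv):
    m=np.zeros((480*4,640*4),np.uint8); cv2.fillConvexPoly(m,cv2.convexHull((uv*4).astype(np.int32)),1)
    M=cv2.moments(m,True); return np.array([M['m10']/M['m00'],M['m01']/M['m00']])/4
def fit(c,mask,prof,z0,info=None):
    ys,xs=np.nonzero(mask); t=np.array([xs.mean(),ys.mean()])+.5
    x=unproj(c,t,z0+prof[-1][0]/2,info)
    for _ in range(4):
        e=unproj(c,t,z0+prof[-1][0]*.7,info)-unproj(c,hull_cent(proj(c,rings(prof,*x,z0),info)),z0+prof[-1][0]*.7,info); x=x+e
    return x
E
python3 - <<'E'
from h import *
for c in('top','scene'):
  optics.snapshot(c)
  for l,p,z in(('bottle_white_mid',BOT,10),('bottle_blue_mid',BOT,10),('bottle_red_mid',BOT,10),('flask_mid',FL,10),('stand_top',ST,0),('bowl',[(0,84),(30,84)],0),('vial',[(0,28),(45,28)],0),('eraser',[(0,30),(13,30)],0),('store',0,10),('side_tray',0,10)):
    rs=finder.regions_of(c,l)
    for r in rs[:1 if c=='top' else 1]:
      m=r['mask']
      if p: print(c,l,round(r['score'],2),np.round(r['rect']),np.round(fit(c,m,p,z),1))
      else:
        b=cv2.boxPoints(cv2.minAreaRect(np.argwhere(m)[:,::-1].astype(np.float32)))
        w=np.array([unproj(c,q,z) for q in b]); print(c,l,round(r['score'],2),np.round(w,1).tolist(),np.round(w.mean(0),1))
E
```

```text
top bottle_white_mid 0.59 [344. 196. 368. 222.] [576.1 -88. ]
top bottle_blue_mid 0.64 [266. 191. 290. 220.] [577.2  68.2]
top bottle_red_mid 0.86 [302. 193. 329. 220.] [579.2  -7.6]
top flask_mid 0.93 [304. 164. 330. 189.] [639.9  -8.8]
top stand_top 0.77 [134. 218. 195. 266.] [507.9 293. ]
top bowl 0.89 [331. 278. 374. 322.] [401.7 -85.8]
top vial 0.75 [245. 273. 262. 290.] [430.2 111. ]
top eraser 0.78 [296. 283. 316. 308.] [403.3   8. ]
top store 0.74 [[540.8, 105.5], [680.6, 104.7], [678.6, -121.6], [538.0, -118.4]] [609.5  -7.4]
top side_tray 0.68 [[443.6, -186.0], [552.3, -209.3], [508.9, -427.4], [401.0, -402.2]] [ 476.4 -306.2]
scene bottle_white_mid 0.64 [285. 244. 310. 297.] [579.  -86.6]
scene bottle_blue_mid 0.9 [359. 227. 384. 281.] [580.8  68.7]
scene bottle_red_mid 0.7 [321. 234. 349. 291.] [572.1  -4. ]
scene flask_mid 0.66 [334. 270. 364. 308.] [642.2  -6.9]
scene stand_top 0.61 [421. 219. 470. 251.] [504.6 295.6]
scene bowl 0.9 [262. 232. 293. 256.] [388.8 -81.9]
scene eraser 0.63 [306. 231. 324. 247.] [406.4   9.9]
scene store 0.82 [[539.7, -119.3], [540.4, 151.7], [695.1, 94.6], [684.6, -139.0]] [614.9  -3. ]
scene side_tray 0.58 [[395.3, -431.9], [441.6, -190.7], [570.3, -208.5], [524.4, -424.8]] [ 482.9 -313.9]
```

Call:
arm_command --commands '[[[3,-5.2,0],-10],[[6,-10.4,0],-20],[[9,-15.6,0],-30],[[12,-20.8,0],-40],[[15,-26,0],-50]]' --gripper 100

```text
time: 1.88
ee_pos: [370.3, 269.8, 231.6]
eef_rot: [1.863, 2.529, 0.002]
force: [1.6, -0.1, -0.5]
width: 85.6
grasp_force: 0.0
```

Call:
arm_command --commands '[[[3,-5.2,0],-10],[[6,-10.4,0],-17.5],[[9,-15.6,0],-17.5],[[12,-20.8,0],-17.5],[[15,-26,0],-17.5]]'

```text
time: 2.5
ee_pos: [520.4, 9.6, 231.6]
eef_rot: [2.221, 2.222, 0.001]
force: [0.6, 0.4, -0.6]
width: 85.8
grasp_force: 0.0
```

Call:
arm_command --commands '[[[3,-5,0],0],[[5.8,-9.7,0],0],[[5.8,-9.7,-2],0],[[5.8,-9.7,-4],0],[[5.8,-9.7,-4],0]]'

```text
time: 3.12
ee_pos: [576.6, -85.6, 189.8]
eef_rot: [-2.219, -2.22, 0.003]
force: [-0.3, -0.4, 0.1]
width: 85.3
grasp_force: 0.0
```

Run:
```python
from h import *
s=arm.read_state(); print(np.round(s['ee_pos'],1)); info=optics.camera_info('wrist')
im=optics.snapshot('wrist'); cv2.imwrite('pics/w1.png',im[:,:,::-1])
for l,p in(('bottle_white_mid',BOT),('bottle_red_mid',BOT),('bottle_blue_mid',BOT),('flask_mid',FL)):
  for r in finder.regions_of('wrist',l)[:2]: print(l,round(r['score'],2),np.round(r['rect']),np.round(fit('wrist',r['mask'],p,10,info),1))
for n,p in(('w',[578,-86,118]),('r',[578,-7.5,118]),('b',[579,68.5,118]),('f',[641,-8,71])): print(n,np.round(proj('wrist',p,info)))
```

```text
[576.6 -85.6 189.8]
bottle_white_mid 0.82 [282. 182. 355. 287.] [577.3 -86.3]
bottle_white_mid 0.16 [288.   1. 354.  32.] [578.   65.1]
bottle_red_mid 0.89 [285.  66. 369. 146.] [580.1  -6.1]
bottle_blue_mid 0.91 [291.   2. 353.  33.] [578.3  65.1]
flask_mid 0.65 [374.  65. 453. 149.] [641.   -6.8]
w [[322. 254.]]
r [[323. 111.]]
b [[325. -57.]]
f [[423. 111.]]
```

View pics/w1.png

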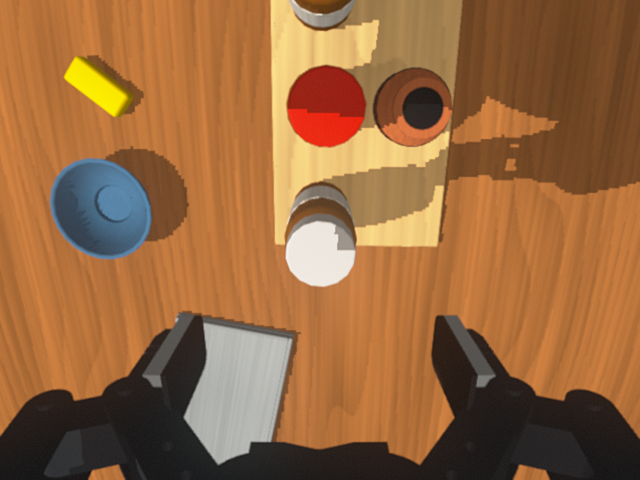

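The white cap shows at (321,253), where I predicted it. The red cap at (327,106) puts the red bottle near (580,-5). I'll descend and grasp.

Call:
arm_command --commands '[[[0,0,-4],0],[[0,0,-8],0],[[0,0,-11.5],0],[[0,0,-13.5],0],[[0,0,-13.5],0]]'

```text
time: 4.0
ee_pos: [576.9, -85.3, 55.5]
eef_rot: [-2.219, -2.221, 0.002]
force: [-0.3, -0.5, 0.1]
width: 85.2
grasp_force: 0.0
```

Call:
arm_command --commands '[[[0,0,0],0],[[0,0,0],0],[[0,0,0],0],[[0,0,0],0],[[0,0,0],0]]' --gripper 0

```text
time: 4.62
ee_pos: [578.2, -85.7, 57.9]
eef_rot: [2.219, 2.221, 0.002]
force: [-1.1, -0.4, 6.9]
width: 44.5
grasp_force: 60.9
```

Call:
arm_command --commands '[[[0,0,2],0],[[0,0,5],0],[[-1.5,-3.5,6],0],[[-3.1,-7.8,6],-4],[[-4.7,-12,6],-8]]'

```text
time: 5.25
ee_pos: [530.0, -206.5, 116.6]
eef_rot: [2.371, 2.06, 0.0]
force: [0.1, -0.3, -3.3]
width: 44.2
grasp_force: 61.6
```

Call:
arm_command --commands '[[[-1.6,-4.2,0],-3.5],[[-3.3,-8.4,0],-3.5],[[-5,-12.6,0],-3.5],[[-6.2,-15.5,0],-3.5],[[-6.7,-16.4,0],-3.5]]'

```text
time: 5.88
ee_pos: [462.7, -371.0, 116.2]
eef_rot: [2.434, 1.986, 0.0]
force: [0.3, -0.4, -2.4]
width: 44.5
grasp_force: 61.6
```

Run:
```python
from h import *
s=arm.read_state(); print(np.round(s['ee_pos'],1),s['width'],s['force']); info=optics.camera_info('wrist')
im=optics.snapshot('wrist'); cv2.imwrite('pics/w2.png',im[:,:,::-1])
for r in finder.regions_of('wrist','side_tray')[:1]:
  print(r['score'],r['rect'])
im=optics.snapshot('top'); cv2.imwrite('pics/t2.png',im[:,:,::-1])
```

```text
[ 462.7 -371.   116.2] 44.53283659933101 [ 0.27580288 -0.41412064 -2.42346691]
0.76 [219.4, 0.0, 417.6, 300.0]
```

View pics/w2.png

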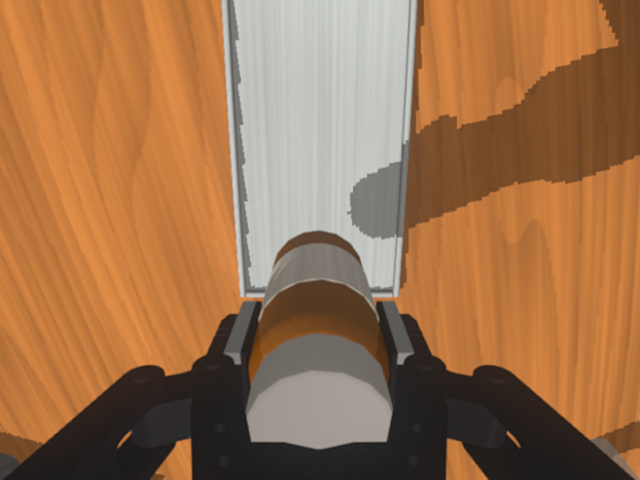

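The bottle is held, with the tray's near end at row 293 between columns 243 and 397. I'll check that against the tray estimate.

Run:
```python
from h import *
i=optics.camera_info('wrist')
for p in((242,295),(398,295),(224,2),(418,2)): print(p,np.round(unproj('wrist',np.array(p),10,i),1))
```

```text
(242, 295) [ 996.6 -102.8]
(398, 295) [62.6 83.4]
(224, 2) [387.8  87.7]
(418, 2) [718.5  18.2]
```

```bash
cat >> h.py <<'E'
def unproj(c,uv,z,info=None):
    i=info or optics.camera_info(c)
    u=cv2.undistortPoints(np.array(uv,float).reshape(1,1,2),i['intrinsics'],np.array([i['k1'],0,0,0.]))[0,0]
    d=R.from_rotvec(i['rotation']).as_matrix()@[u[0],-u[1],-1]; e=i['eye']
    return (e+d*(z-e[2])/d[2])[:2]
E
python3 - <<'E'
from h import *
i=optics.camera_info('wrist')
for p in((242,295),(398,295),(224,2),(418,2)): print(p,np.round(unproj('wrist',np.array(p),10,i),1))
E
```

```text
(242, 295) [ 402.7 -401.4]
(398, 295) [ 508.  -422.9]
(224, 2) [ 438.7 -224.5]
(418, 2) [ 544.8 -246.1]
```

Call:
arm_command --commands '[[[0,0,-2.5],0],[[0,0,-4.6],0],[[0,0,-5.8],0],[[0,0,-6.4],0],[[0,0,-6.4],0]]'

```text
time: 6.65
ee_pos: [464.1, -369.5, 52.8]
eef_rot: [2.431, 1.989, 0.001]
force: [1.0, 0.1, -1.7]
width: 44.6
grasp_force: 61.6
```

Call:
arm_command --commands '[[[0,0,0],0],[[0,0,0],0],[[0,0,0],0],[[0,0,0],0],[[0,0,0],0]]' --gripper 100

```text
time: 7.28
ee_pos: [463.6, -369.6, 52.4]
eef_rot: [2.432, 1.989, 0.0]
force: [0.1, 0.7, -0.1]
width: 85.4
grasp_force: 0.0
```

Call:
arm_command --commands '[[[0,0,4],0],[[0,0,9.5],0],[[0.6,2,14],0],[[2,7.6,14],4],[[3.5,13.4,14],8]]'

```text
time: 7.9
ee_pos: [498.9, -234.7, 193.1]
eef_rot: [2.285, 2.153, 0.001]
force: [1.5, 0.7, -1.1]
width: 85.2
grasp_force: 0.0
```

Call:
arm_command --commands '[[[1.5,6,0],3.5],[[3.1,12,0],3.5],[[4.7,18,0],3.5],[[6.3,24,0],3.5],[[7.5,28.5,0],3.5]]'

```text
time: 8.52
ee_pos: [573.9, 52.0, 192.4]
eef_rot: [2.219, 2.224, 0.001]
force: [1.2, -0.3, -1.0]
width: 85.4
grasp_force: 0.0
```

Call:
arm_command --commands '[[[0.5,1.9,0],0],[[0.5,1.9,0],0]]'

```text
time: 8.78
ee_pos: [578.5, 68.9, 192.1]
eef_rot: [2.218, 2.224, -0.001]
force: [0.2, 0.4, -0.4]
width: 85.4
grasp_force: 0.0
```

Run:
```python
from h import *
s=arm.read_state(); print(np.round(s['ee_pos'],1),s['width']); info=optics.camera_info('wrist')
im=optics.snapshot('wrist'); cv2.imwrite('pics/w3.png',im[:,:,::-1])
for l,p in(('bottle_red_mid',BOT),('bottle_blue_mid',BOT),('flask_mid',FL)):
  for r in finder.regions_of('wrist',l)[:2]: print(l,round(r['score'],2),np.round(r['rect']),np.round(fit('wrist',r['mask'],p,10,info),1))
optics.snapshot('top')
for r in finder.regions_of('top','bottle_white_mid')[:2]: print(round(r['score'],2),np.round(r['rect']),np.round(fit('top',r['mask'],BOT,4),1))
```

```text
[578.5  68.9 192.1] 85.39551427043877
bottle_red_mid 0.72 [288. 273. 354. 383.] [580.3  -9.2]
bottle_red_mid 0.55 [362. 268. 429. 347.] [633.8  11.3]
bottle_blue_mid 0.86 [280. 181. 354. 282.] [578.2  69.8]
flask_mid 0.71 [363. 266. 426. 348.] [640.8  -6.6]
0.94 [480. 260. 525. 284.] [ 463.  -370.2]
```

View pics/w3.png

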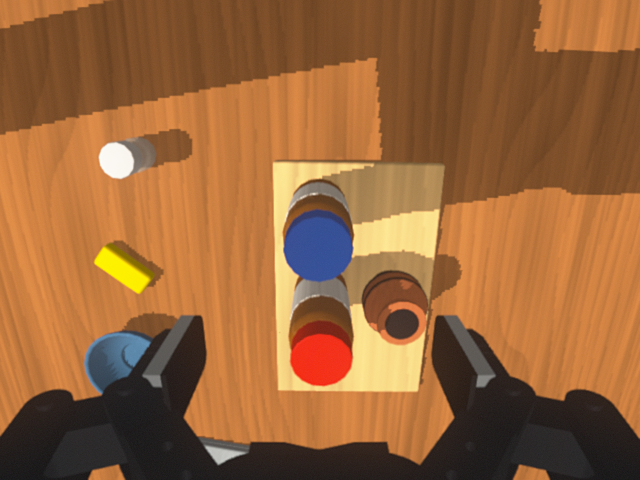

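The blue cap is at (319,246), under the tool axis. The white bottle stands in the tray.

Call:
arm_command --commands '[[[0,0.1,-4],0],[[0,0.1,-8],0],[[0,0.1,-11.5],0],[[0,0.1,-13.6],0],[[0,0.1,-13.6],0]]'

```text
time: 9.7
ee_pos: [577.3, 68.5, 54.9]
eef_rot: [-2.22, -2.22, 0.005]
force: [-0.6, 0.5, 0.9]
width: 85.4
grasp_force: 0.0
```

Call:
arm_command --commands '[[[0,0,0],0],[[0,0,0],0],[[0,0,0],0],[[0,0,0],0],[[0,0,0],0]]' --gripper 0

```text
time: 10.32
ee_pos: [579.1, 69.4, 57.9]
eef_rot: [2.219, 2.222, 0.002]
force: [-1.8, -0.2, 6.5]
width: 44.7
grasp_force: 61.0
```

Call:
arm_command --commands '[[[0,0,2.5],0],[[0,0,6],0],[[0,0,10],0],[[0,0,13],0],[[0,0,13.5],0]]'

```text
time: 10.95
ee_pos: [579.6, 69.6, 193.4]
eef_rot: [2.218, 2.22, 0.006]
force: [-0.0, -0.4, -2.5]
width: 44.6
grasp_force: 61.9
```

Call:
arm_command --commands '[[[-0.9,-3,0],-2],[[-2.2,-7.5,0],-6],[[-3.5,-12.2,0],-10],[[-4.8,-17,0],-11.5],[[-6.1,-21.6,0],-11.5]]'

```text
time: 11.58
ee_pos: [516.1, -147.7, 189.6]
eef_rot: [-2.43, -1.987, 0.002]
force: [0.8, 0.2, -2.5]
width: 44.4
grasp_force: 61.9
```

Call:
arm_command --commands '[[[-1.4,-5,-1],0],[[-2.4,-8.2,-4],0],[[-2.8,-9.6,-8],0],[[-2.8,-9.6,-11],0],[[-2.8,-9.6,-12.5],0]]'

```text
time: 12.2
ee_pos: [487.6, -241.8, 63.4]
eef_rot: [-2.429, -1.985, 0.003]
force: [-0.0, 0.4, -2.6]
width: 44.6
grasp_force: 61.9
```

Call:
arm_command --commands '[[[0,0,-0.9],0],[[0,0,-1.4],0],[[0,0,-1.4],0]]'

```text
time: 12.58
ee_pos: [490.1, -242.6, 52.8]
eef_rot: [2.431, 1.989, 0.001]
force: [0.6, 0.3, -1.9]
width: 44.5
grasp_force: 61.9
```

Call:
arm_command --commands '[[[0,0,0],0],[[0,0,0],0],[[0,0,0],0],[[0,0,0],0],[[0,0,0],0]]' --gripper 100

```text
time: 13.2
ee_pos: [489.6, -242.6, 52.4]
eef_rot: [2.432, 1.989, 0.0]
force: [0.6, -0.4, 0.3]
width: 85.4
grasp_force: 0.0
```

Call:
arm_command --commands '[[[0,0,4],0],[[0,0,9.5],0],[[1,2.5,14],-10],[[2.5,6.5,14],-20],[[4,10.5,14],-30]]'

```text
time: 13.82
ee_pos: [530.1, -136.7, 193.2]
eef_rot: [2.867, 1.282, 0.002]
force: [0.3, -0.5, -0.3]
width: 85.3
grasp_force: 0.0
```

Call:
arm_command --commands '[[[1.5,4,0],-10],[[3,8,0],-20],[[4.4,11.5,0],-30],[[5,13,0],-40],[[5,13,0],-48.5]]'

```text
time: 14.45
ee_pos: [579.9, -6.1, 192.0]
eef_rot: [-3.141, 0.003, 0.0]
force: [0.5, -0.5, -0.4]
width: 85.4
grasp_force: 0.0
```

Run:
```python
from h import *
s=arm.read_state(); print(np.round(s['ee_pos'],1),s['width'],s['q']); info=optics.camera_info('wrist')
im=optics.snapshot('wrist'); cv2.imwrite('pics/w4.png',im[:,:,::-1])
for l,p in(('bottle_red_mid',BOT),('flask_mid',FL)):
  for r in finder.regions_of('wrist',l)[:2]: print(l,round(r['score'],2),np.round(r['rect']),np.round(fit('wrist',r['mask'],p,10,info),1))
optics.snapshot('top')
for r in finder.regions_of('top','bottle_blue_mid')[:2]: print(round(r['score'],2),np.round(r['rect']),np.round(fit('top',r['mask'],BOT,4),1))
```

```text
[579.9  -6.1 192. ] 85.39398039386056 [-3.04265745e-02  3.54315905e-01  1.61486464e+00  1.11992348e-04
  1.17270101e+00  1.54226765e+00]
bottle_red_mid 0.74 [282. 182. 352. 280.] [579.8  -6.2]
flask_mid 0.95 [283.  96. 356. 176.] [640.1  -6.9]
flask_mid 0.46 [278. 359. 325. 400.] [432.8   8.8]
0.59 [419. 244. 456. 269.] [ 488.7 -242.1]
```

View pics/w4.png

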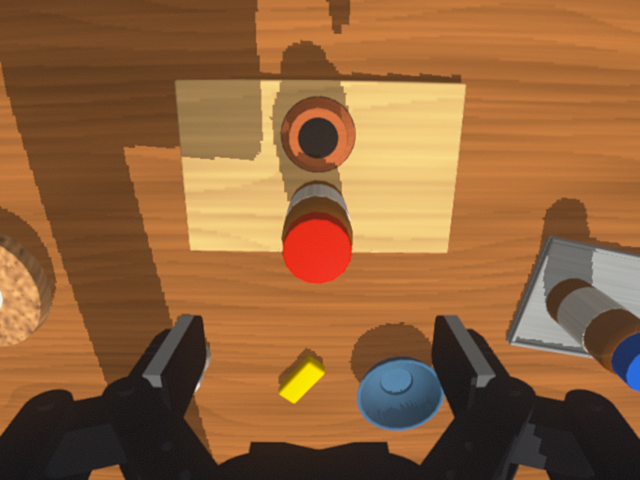

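The red cap at (317,249) is centred under the tool, with the flask behind it at (318,137). I'll grasp it.

Call:
arm_command --commands '[[[0,0.1,-4],0],[[0,0.1,-8],0],[[0,0.1,-11.5],0],[[0,0.1,-13.6],0],[[0,0.1,-13.6],0]]'

```text
time: 15.32
ee_pos: [578.3, -6.9, 54.8]
eef_rot: [-3.142, -0.002, 0.006]
force: [-0.3, -1.0, -0.7]
width: 85.5
grasp_force: 0.0
```

Call:
arm_command --commands '[[[0,0,0],0],[[0,0,0],0],[[0,0,0],0],[[0,0,0],0],[[0,0,0],0]]' --gripper 0

```text
time: 15.95
ee_pos: [580.5, -6.4, 57.9]
eef_rot: [3.142, 0.002, 0.004]
force: [0.4, 0.9, 6.3]
width: 44.8
grasp_force: 60.9
```

Call:
arm_command --commands '[[[0,0,2.5],0],[[0,0,6],0],[[0,0,10],0],[[0,0,13],0],[[0,0,13.5],0]]'

```text
time: 16.58
ee_pos: [580.5, -6.6, 193.4]
eef_rot: [3.141, 0.002, 0.007]
force: [-0.2, -0.5, -2.4]
width: 44.6
grasp_force: 61.8
```

Call:
arm_command --commands '[[[-1,-3,0],8],[[-2.6,-7.5,0],18],[[-4.2,-12,0],28],[[-5.8,-17,0],38],[[-7.4,-21.5,0],48]]'

```text
time: 17.2
ee_pos: [504.0, -222.7, 189.5]
eef_rot: [-2.864, -1.287, 0.003]
force: [1.3, -0.3, -1.2]
width: 44.7
grasp_force: 61.9
```

Call:
arm_command --commands '[[[-1.4,-4.2,0],10],[[-2.5,-7.2,0],20],[[-2.9,-8.5,0],28],[[-2.9,-8.5,0],30.5],[[-2.9,-8.5,-2.5],30.5]]'

```text
time: 17.82
ee_pos: [476.7, -307.2, 165.9]
eef_rot: [2.431, 1.987, 0.001]
force: [-0.1, 0.6, -2.1]
width: 44.8
grasp_force: 61.9
```

Run:
```python
from h import *
s=arm.read_state(); print(np.round(s['ee_pos'],1),s['width'],s['eef_rot'])
im=optics.snapshot('top'); cv2.imwrite('pics/t5.png',cv2.resize(im[200:330,380:560,::-1],None,fx=3,fy=3))
```

```text
[ 476.7 -307.2  165.9] 44.784304357856335 [2.43099862e+00 1.98730718e+00 7.73344681e-04]
```

View pics/t5.png

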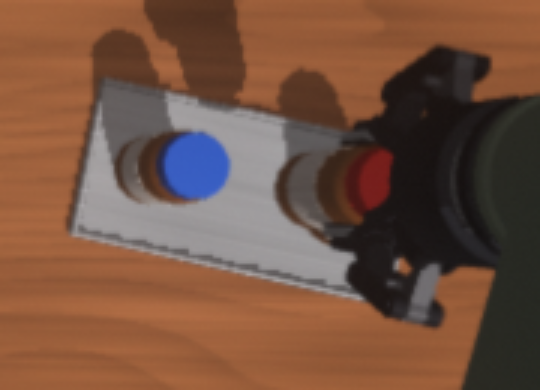

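The red bottle hangs between the blue one and the hidden white one, aligned with the tray. I'll lower and release it.

Call:
arm_command --commands '[[[0,0,-4],0],[[0,0,-8],0],[[0,0,-10.4],0],[[0,0,-11.4],0],[[0,0,-11.4],0]]'

```text
time: 18.5
ee_pos: [476.4, -306.4, 52.4]
eef_rot: [-2.431, -1.989, 0.0]
force: [0.1, 0.2, -1.0]
width: 44.5
grasp_force: 62.0
```

Call:
arm_command --commands '[[[0,0,0],0],[[0,0,0],0],[[0,0,0],0],[[0,0,0],0],[[0,0,0],0]]' --gripper 100

```text
time: 19.12
ee_pos: [476.6, -306.6, 52.4]
eef_rot: [2.432, 1.989, 0.0]
force: [-0.2, 0.0, -0.2]
width: 85.5
grasp_force: 0.0
```

Call:
arm_command --commands '[[[0,0,3.5],0],[[0,0,8],0],[[0,0,12],0],[[0,0,14],0],[[0,0,14],0]]'

```text
time: 19.75
ee_pos: [477.3, -307.1, 193.9]
eef_rot: [2.429, 1.986, 0.002]
force: [0.0, 0.4, -1.1]
width: 85.7
grasp_force: 0.0
```

Call:
arm_command --commands '[[[2.4,4.5,0],4],[[5.2,9.5,0],8],[[8,14.6,0],11.5],[[10.8,19.8,0],11.5],[[13.6,25,0],11.5]]'

```text
time: 20.38
ee_pos: [612.5, -54.8, 190.5]
eef_rot: [-2.219, -2.221, 0.003]
force: [0.5, -1.1, -0.3]
width: 85.8
grasp_force: 0.0
```

Call:
arm_command --commands '[[[2.3,4.1,0],0],[[2.8,4.9,-3],0],[[2.8,4.9,-7],0],[[2.8,4.9,-8],0],[[2.8,4.9,-8],0]]'

```text
time: 21.0
ee_pos: [640.1, -7.7, 111.4]
eef_rot: [-2.22, -2.221, 0.002]
force: [0.1, -0.3, 0.4]
width: 85.6
grasp_force: 0.0
```

Run:
```python
from h import *
s=arm.read_state(); print(np.round(s['ee_pos'],1),s['width']); info=optics.camera_info('wrist')
im=optics.snapshot('wrist'); cv2.imwrite('pics/w6.png',im[:,:,::-1])
for r in finder.regions_of('wrist','flask_mid')[:2]: print(round(r['score'],2),np.round(r['rect']),np.round(fit('wrist',r['mask'],FL,10,info),1))
im=optics.snapshot('top'); cv2.imwrite('pics/t6.png',im[:,:,::-1])
for l in('white','red','blue'):
  for r in finder.regions_of('top',f'bottle_{l}_mid')[:1]: print(l,round(r['score'],2),np.round(r['rect']),np.round(fit('top',r['mask'],BOT,4),1))
for r in finder.regions_of('top','stand_top')[:1]: print('stand',np.round(r['rect']),np.round(fit('top',r['mask'],ST,0),1))
# white ring in the top picture
roi=im[200:285,120:205].astype(int); m=(roi.min(2)>130)
ys,xs=np.nonzero(m); print(m.sum(), xs.mean()+120, ys.mean()+200, [np.ptp(xs),np.ptp(ys)])
print('ring', unproj('top',(161.5,241.5),30), unproj('top',(xs.mean()+120.5,ys.mean()+200.5),30))
```

```text
[640.1  -7.7 111.4] 85.64682466872914
0.68 [273. 202. 366. 308.] [640.8  -6.1]
white 0.68 [482. 259. 527. 281.] [ 461.4 -375.5]
red 0.68 [302. 171. 309. 178.] [641.   11.5]
blue 0.69 [421. 243. 452. 269.] [ 488.4 -241.2]
stand [134. 216. 190. 268.] [507.6 293. ]
171 161.06432748538012 240.8654970760234 [np.int64(21), np.int64(20)]
ring [507.95170263 292.21739398] [508.21800652 292.1051365 ]
```

View pics/t6.png

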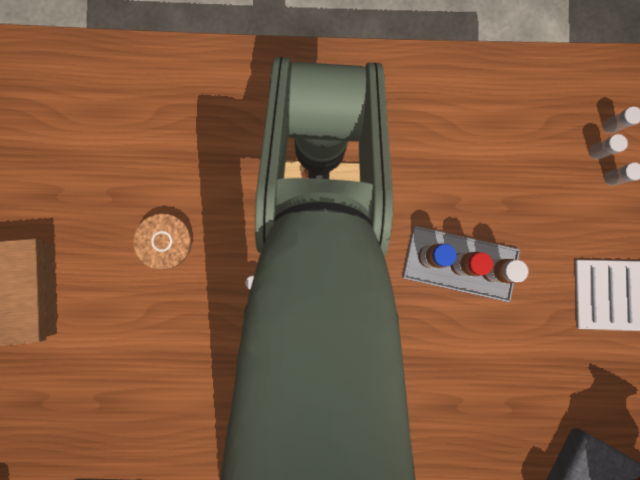

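All three bottles stand upright in the tray, with caps at (445,255), (481,264) and (515,271). The ring centre at (161,241) gives a stand centre of about (508,292). Next is the flask.

Call:
arm_command --commands '[[[0,0.1,-3.5],0],[[0,0.1,-6.5],0],[[0,0.1,-8.5],0],[[0,0.1,-9.3],0],[[0,0.1,-9.3],0]]'

```text
time: 21.98
ee_pos: [640.7, -6.6, 19.5]
eef_rot: [2.22, 2.222, 0.0]
force: [-0.0, -0.2, 0.7]
width: 85.1
grasp_force: 0.0
```

Call:
arm_command --commands '[[[0,0,0],0],[[0,0,0],0],[[0,0,0],0],[[0,0,0],0],[[0,0,0],0]]' --gripper 0

```text
time: 22.6
ee_pos: [641.5, -6.6, 20.8]
eef_rot: [2.219, 2.221, 0.003]
force: [-1.6, -0.7, 5.8]
width: 49.6
grasp_force: 62.7
```

Call:
arm_command --commands '[[[0,0,2.5],0],[[0,0,6],0],[[0,0,9],0],[[0,0,10],0],[[0,0,10],0]]'

```text
time: 23.22
ee_pos: [640.4, -6.5, 119.2]
eef_rot: [2.22, 2.222, 0.0]
force: [0.3, 1.0, -2.0]
width: 49.8
grasp_force: 62.7
```

Call:
arm_command --commands '[[[-1.5,3.5,0],0],[[-3.5,8,0],0],[[-5.6,12.7,0],0],[[-7.7,17.4,0],0],[[-9.8,22,0],0]]'

```text
time: 23.85
ee_pos: [540.8, 214.5, 117.4]
eef_rot: [-2.22, -2.221, 0.005]
force: [1.4, -0.5, -1.0]
width: 50.0
grasp_force: 62.6
```

Call:
arm_command --commands '[[[-1.9,4.3,0],0],[[-3.1,7,0],0],[[-3.5,7.9,-2],0],[[-3.5,7.9,-4],0],[[-3.5,7.9,-4],0]]'

```text
time: 24.48
ee_pos: [505.4, 291.5, 76.3]
eef_rot: [-2.219, -2.222, 0.01]
force: [0.3, -0.3, -1.6]
width: 50.0
grasp_force: 62.6
```

Run:
```python
from h import *
s=arm.read_state(); print(np.round(s['ee_pos'],1),s['width']); info=optics.camera_info('wrist')
im=optics.snapshot('wrist'); cv2.imwrite('pics/w7.png',im[:,:,::-1])
print('stand', [np.round(fit('wrist',r['mask'],ST,0,info),1) for r in finder.regions_of('wrist','stand_top')[:1]])
for x in((508,292,30),): print(proj('wrist',x,info), np.round(proj('wrist',rings([(30,40),(30,110)],508,292,0),info)[[0,15,30,45,60,75,90,105]]).tolist())
```

```text
[505.4 291.5  76.3] 49.96935436216345
stand [array([508.3, 307.5])]
[[324.96022753 269.94007091]] [[364.0, 270.0], [324.0, 233.0], [286.0, 272.0], [328.0, 305.0], [432.0, 270.0], [322.0, 161.0], [218.0, 275.0], [332.0, 360.0]]
```

View pics/w7.png

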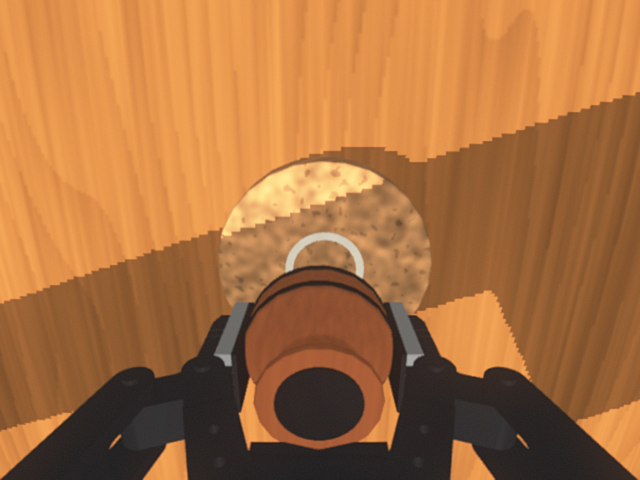

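The ring's top edge at (324,234) and the stand's edge at row 161 match the prediction. I'll lower and release.

Call:
arm_command --commands '[[[0,0,-1.5],0],[[0,0,-3],0],[[0,0,-3.7],0],[[0,0,-3.8],0],[[0,0,-3.8],0]]'

```text
time: 25.2
ee_pos: [507.7, 292.5, 41.2]
eef_rot: [2.22, 2.222, 0.0]
force: [0.8, 0.7, -1.0]
width: 50.0
grasp_force: 62.7
```

Call:
arm_command --commands '[[[0,0,0],0],[[0,0,0],0],[[0,0,0],0],[[0,0,0],0],[[0,0,0],0]]' --gripper 100

```text
time: 25.82
ee_pos: [507.6, 292.4, 41.4]
eef_rot: [2.22, 2.222, 0.0]
force: [0.7, 0.1, 0.7]
width: 85.4
grasp_force: 0.0
```

Call:
arm_command --commands '[[[0,0,2.5],0],[[0,0,6],0],[[0,0,11],0],[[0,0,15],0],[[0,0,15.1],0]]'

```text
time: 26.45
ee_pos: [509.3, 293.4, 196.1]
eef_rot: [2.219, 2.221, 0.012]
force: [-0.3, -0.9, -0.3]
width: 85.0
grasp_force: 0.0
```

Run:
```python
from h import *
s=arm.read_state(); print(np.round(s['ee_pos'],1),s['width']); info=optics.camera_info('wrist')
im=optics.snapshot('wrist'); cv2.imwrite('pics/w8.png',im[:,:,::-1])
print('stand', [np.round(fit('wrist',r['mask'],ST,0,info),1) for r in finder.regions_of('wrist','stand_top')[:1]])
print('flask', [(r['rect'],np.round(fit('wrist',r['mask'],FL,30,info),1)) for r in finder.regions_of('wrist','flask_mid')[:1]])
print(proj('wrist',(508,292,91),info), np.round(proj('wrist',rings([(30,40),(30,110)],508,292,0),info)[[0,15,30,45,60,75,90,105]]).tolist())
```

```text
[509.3 293.4 196.1] 85.0469397983198
stand [array([508.1, 297.7])]
flask [([279.0, 183.0, 350.8, 262.7], array([507.8, 292.6]))]
[[316.15490786 237.60526609]] [[341.0, 213.0], [315.0, 189.0], [291.0, 215.0], [318.0, 237.0], [385.0, 213.0], [314.0, 143.0], [247.0, 217.0], [321.0, 277.0]]
```

View pics/w8.png

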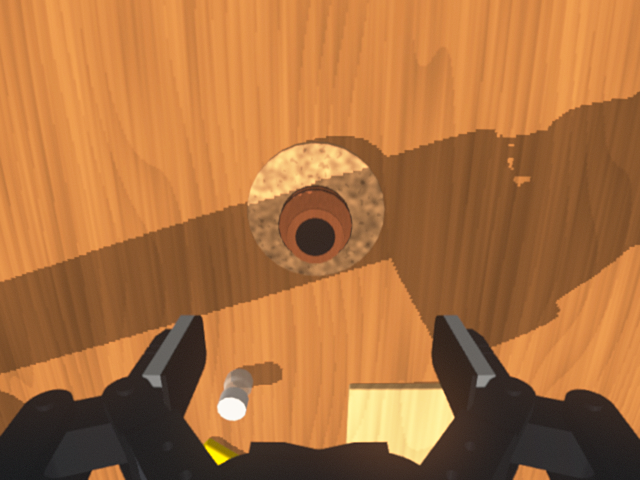

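The flask stands upright at the stand's centre (fit (507.8,292.6)). Now I'll return the bottles, red first.

Call:
arm_command --commands '[[[-0.3,-6,0],-4],[[-0.6,-12,0],-8],[[-0.9,-18,0],-11.5],[[-1.2,-24,0],-11.5],[[-1.5,-30,0],-11.5]]'

```text
time: 27.22
ee_pos: [491.3, -9.3, 190.7]
eef_rot: [-2.43, -1.988, 0.004]
force: [0.8, -0.5, -0.1]
width: 85.7
grasp_force: 0.0
```

Call:
arm_command --commands '[[[-0.3,-6,0],0],[[-0.6,-12,0],0],[[-0.9,-18,0],0],[[-1.2,-24,0],0],[[-1.6,-29.9,0],0]]'

```text
time: 27.85
ee_pos: [475.5, -308.1, 190.4]
eef_rot: [-2.43, -1.986, 0.001]
force: [0.2, -0.1, 0.3]
width: 85.3
grasp_force: 0.0
```

Run:
```python
from h import *
s=arm.read_state(); print(np.round(s['ee_pos'],1),s['width']); info=optics.camera_info('wrist')
im=optics.snapshot('wrist'); cv2.imwrite('pics/w9.png',im[:,:,::-1])
for l in('white','red','blue'):
  for r in finder.regions_of('wrist',f'bottle_{l}_mid')[:1]: print(l,round(r['score'],2),np.round(r['rect']),np.round(fit('wrist',r['mask'],BOT,4,info),1))
print(proj('wrist',[(476.5,-306.5,112)],info))
```

```text
[ 475.5 -308.1  190.4] 85.28229876588357
white 0.97 [287. 266. 351. 370.] [ 462.  -377.6]
red 0.71 [284. 178. 356. 279.] [ 475.3 -307.3]
blue 0.61 [284.  90. 357. 169.] [ 489.1 -242.3]
[[320.61024073 246.56463111]]
```

View pics/w9.png

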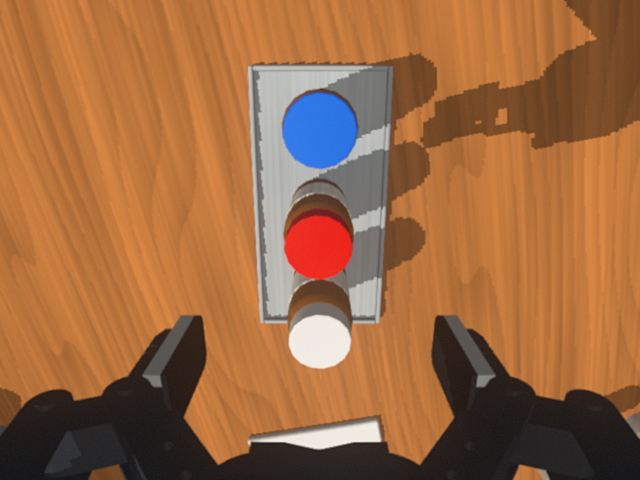

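Red is under the tool at (319,245), between its upright neighbours. I'll grasp it and carry it back.

Call:
arm_command --commands '[[[0,0,-4],0],[[0,0,-8],0],[[0,0,-12],0],[[0,0,-14.2],0],[[0,0,-14.2],0]]'

```text
time: 28.68
ee_pos: [475.2, -303.9, 48.2]
eef_rot: [-2.426, -1.987, 0.002]
force: [0.3, -0.2, 0.3]
width: 85.3
grasp_force: 0.0
```

Call:
arm_command --commands '[[[0,0,0],0],[[0,0,0],0],[[0,0,0],0],[[0,0,0],0],[[0,0,0],0]]' --gripper 0

```text
time: 29.3
ee_pos: [477.0, -306.7, 51.8]
eef_rot: [2.431, 1.987, 0.001]
force: [-1.6, -0.2, 5.9]
width: 45.0
grasp_force: 61.0
```

Call:
arm_command --commands '[[[0,0,2.5],0],[[0,0,6],0],[[0,0,10],0],[[0,0,13.5],0],[[0,0,14],0]]'

```text
time: 29.92
ee_pos: [477.6, -307.3, 192.8]
eef_rot: [2.428, 1.985, 0.003]
force: [0.2, -0.9, -2.9]
width: 44.6
grasp_force: 61.8
```

Call:
arm_command --commands '[[[1,3,0],4],[[2.5,7.5,0],8],[[4.1,12,0],11.5],[[5.7,16.6,0],11.5],[[7.3,21.2,0],11.5]]'

```text
time: 30.55
ee_pos: [548.9, -92.9, 188.4]
eef_rot: [-2.219, -2.22, 0.003]
force: [0.4, -0.3, -1.4]
width: 44.4
grasp_force: 61.8
```

Call:
arm_command --commands '[[[1.5,4.4,0],0],[[2.6,7.5,-1.5],0],[[3,8.8,-5],0],[[3,8.8,-8.5],0],[[3,8.8,-11.5],0]]'

```text
time: 31.18
ee_pos: [577.8, -6.1, 72.1]
eef_rot: [-2.218, -2.221, 0.004]
force: [-0.4, -1.0, -2.7]
width: 44.8
grasp_force: 61.8
```

Call:
arm_command --commands '[[[0,0,-1],0],[[0,0,-1.6],0],[[0,0,-1.7],0],[[0,0,-1.7],0]]'

```text
time: 31.68
ee_pos: [580.2, -6.7, 59.3]
eef_rot: [2.22, 2.221, 0.002]
force: [0.6, -0.1, -2.6]
width: 44.8
grasp_force: 61.8
```

Call:
arm_command --commands '[[[0,0,0],0],[[0,0,0],0],[[0,0,0],0],[[0,0,0],0],[[0,0,0],0]]' --gripper 100

```text
time: 32.3
ee_pos: [579.6, -6.6, 58.4]
eef_rot: [2.22, 2.222, 0.0]
force: [0.0, 0.1, -0.3]
width: 85.3
grasp_force: 0.0
```

Call:
arm_command --commands '[[[0,0,3.5],0],[[0,0,8],0],[[0,0,12.5],0],[[0,-2,13.4],0],[[-0.8,-6,13.4],0]]'

```text
time: 32.92
ee_pos: [572.0, -66.9, 192.8]
eef_rot: [2.217, 2.224, 0.002]
force: [0.4, 0.2, -0.9]
width: 85.3
grasp_force: 0.0
```

Call:
arm_command --commands '[[[-2.5,-5.4,0],-4],[[-5.2,-11,0],-8],[[-7.5,-16,0],-11.5],[[-8.2,-17.6,0],-11.5],[[-8.2,-17.6,-3],-11.5]]'

```text
time: 33.55
ee_pos: [490.1, -244.7, 163.1]
eef_rot: [2.431, 1.984, 0.003]
force: [0.5, 0.8, 0.3]
width: 85.3
grasp_force: 0.0
```

Call:
arm_command --commands '[[[0,0,-4],0],[[0,0,-8],0],[[0,0,-10.6],0],[[0,0,-11.2],0],[[0,0,-11.2],0]]'

```text
time: 34.17
ee_pos: [489.8, -242.4, 50.3]
eef_rot: [-2.431, -1.989, -0.0]
force: [-0.0, 0.2, 0.6]
width: 85.3
grasp_force: 0.0
```

Call:
arm_command --commands '[[[0,0,0],0],[[0,0,0],0],[[0,0,0],0],[[0,0,0],0],[[0,0,0],0]]' --gripper 0

```text
time: 34.8
ee_pos: [489.9, -242.8, 51.6]
eef_rot: [2.431, 1.988, 0.001]
force: [-0.5, 0.6, 5.8]
width: 44.5
grasp_force: 60.8
```

Call:
arm_command --commands '[[[0,0,2.5],0],[[0,0,6],0],[[0,0,10],0],[[0,0,13.5],0],[[0,0,14.2],0]]'

```text
time: 35.42
ee_pos: [490.5, -243.1, 194.5]
eef_rot: [2.428, 1.986, 0.003]
force: [0.1, -0.7, -1.9]
width: 44.9
grasp_force: 62.0
```

Call:
arm_command --commands '[[[0.9,3,0],4],[[2.2,7.5,0],8],[[3.5,12.2,0],11.5],[[4.8,17,0],11.5],[[6.1,21.6,0],11.5]]'

```text
time: 36.05
ee_pos: [549.8, -24.9, 190.4]
eef_rot: [-2.219, -2.221, 0.003]
force: [0.9, 0.1, -2.6]
width: 44.6
grasp_force: 61.9
```

Call:
arm_command --commands '[[[1.4,4.6,0],0],[[2.4,8,0],0],[[2.8,9.6,-3],0],[[2.8,9.6,-7],0],[[2.8,9.6,-10.5],0]]'

```text
time: 36.67
ee_pos: [576.9, 69.7, 84.1]
eef_rot: [-2.218, -2.222, 0.005]
force: [0.8, 0.2, -3.4]
width: 44.7
grasp_force: 61.9
```

Call:
arm_command --commands '[[[0,0,-1.7],0],[[0,0,-2.7],0],[[0,0,-2.9],0],[[0,0,-2.9],0]]'

```text
time: 37.17
ee_pos: [579.3, 69.4, 59.3]
eef_rot: [2.22, 2.221, 0.003]
force: [0.6, -0.3, -2.2]
width: 44.8
grasp_force: 61.9
```

Call:
arm_command --commands '[[[0,0,0],0],[[0,0,0],0],[[0,0,0],0],[[0,0,0],0],[[0,0,0],0]]' --gripper 100

```text
time: 37.8
ee_pos: [578.6, 69.4, 58.4]
eef_rot: [2.22, 2.222, 0.0]
force: [0.7, -0.3, 0.0]
width: 85.4
grasp_force: 0.0
```

Call:
arm_command --commands '[[[0,0,3.5],0],[[0,0,8],0],[[0,0,12.5],0],[[-0.5,-2,13.4],0],[[-2,-7,13.4],0]]'

```text
time: 38.42
ee_pos: [559.0, -0.6, 192.8]
eef_rot: [2.216, 2.225, 0.002]
force: [-0.2, 0.3, -0.0]
width: 85.6
grasp_force: 0.0
```

Call:
arm_command --commands '[[[-1.5,-6,0],0],[[-3,-12,0],-4],[[-4.5,-18,0],-8],[[-6,-24,0],-11.5],[[-7.5,-30,0],-11.5]]'

```text
time: 39.05
ee_pos: [481.8, -302.5, 191.3]
eef_rot: [-2.431, -1.987, 0.001]
force: [0.6, -0.1, 0.3]
width: 85.2
grasp_force: 0.0
```

Call:
arm_command --commands '[[[-1.5,-5.2,0],0],[[-2,-6.9,-1],0],[[-2,-6.9,-5],0],[[-2,-6.9,-9],0],[[-2,-6.9,-12.5],0]]'

```text
time: 39.67
ee_pos: [462.4, -368.2, 64.8]
eef_rot: [-2.429, -1.987, 0.0]
force: [0.7, -0.4, 0.7]
width: 85.5
grasp_force: 0.0
```

Call:
arm_command --commands '[[[0,0,-1.5],0],[[0,0,-1.7],0],[[0,0,-1.7],0]]'

```text
time: 40.05
ee_pos: [464.2, -369.9, 51.3]
eef_rot: [2.43, 1.988, 0.001]
force: [0.3, 0.1, 0.2]
width: 85.6
grasp_force: 0.0
```

Call:
arm_command --commands '[[[0,0,0],0],[[0,0,0],0],[[0,0,0],0],[[0,0,0],0],[[0,0,0],0]]' --gripper 0

```text
time: 40.67
ee_pos: [463.8, -369.8, 51.5]
eef_rot: [2.431, 1.988, 0.0]
force: [-1.1, 0.9, 6.1]
width: 44.5
grasp_force: 61.3
```

Call:
arm_command --commands '[[[0,0,2.5],0],[[0,0,6],0],[[0.8,1.8,7],0],[[2.3,5.8,7],4],[[3.9,10,7],8]]'

```text
time: 41.3
ee_pos: [502.4, -267.3, 119.3]
eef_rot: [-2.284, -2.154, -0.0]
force: [-0.0, 0.4, -3.0]
width: 44.5
grasp_force: 61.8
```

Call:
arm_command --commands '[[[1.7,4.3,0],3.5],[[3.4,8.6,0],3.5],[[5.1,13,0],3.5],[[6.8,17,0],3.5],[[7.5,18.4,0],3.5]]'

```text
time: 41.92
ee_pos: [577.3, -82.1, 119.1]
eef_rot: [-2.215, -2.224, 0.001]
force: [0.4, 0.0, -2.1]
width: 44.4
grasp_force: 61.7
```

Call:
arm_command --commands '[[[0,0,-2.5],0],[[0,0,-4.8],0],[[0,0,-5.9],0],[[0,0,-6.2],0],[[0,0,-6.2],0]]'

```text
time: 42.55
ee_pos: [577.9, -85.8, 58.7]
eef_rot: [2.22, 2.222, 0.001]
force: [-0.1, 0.1, -1.7]
width: 44.7
grasp_force: 61.9
```

Call:
arm_command --commands '[[[0,0,0],0],[[0,0,0],0],[[0,0,0],0],[[0,0,0],0],[[0,0,0],0]]' --gripper 100

```text
time: 43.18
ee_pos: [577.6, -85.6, 58.4]
eef_rot: [2.22, 2.222, 0.0]
force: [0.2, -0.3, 0.2]
width: 85.3
grasp_force: 0.0
```

Call:
arm_command --commands '[[[0,0,3.5],0],[[0,0,8],0],[[0,0,13],0],[[-3,-5,14],0],[[-6,-10,14],0]]'

```text
time: 43.8
ee_pos: [517.8, -186.5, 199.9]
eef_rot: [2.216, 2.222, 0.002]
force: [0.1, 0.1, -0.8]
width: 85.3
grasp_force: 0.0
```

Call:
arm_command --commands '[[[-2,-5,0],0],[[-4,-10,0],0],[[-6,-15,0],0],[[-6,-15,0],0],[[-6,-15,0],0]]'

```text
time: 44.42
ee_pos: [457.5, -335.2, 198.2]
eef_rot: [-2.221, -2.221, -0.001]
force: [0.1, 0.2, -0.0]
width: 85.3
grasp_force: 0.0
```

Run:
```python
from h import *
im=optics.snapshot('top'); cv2.imwrite('pics/t10.png',im[:,:,::-1]); i0=cv2.imread('pics/top0.png')[:,:,::-1]
for n,f in(('red',lambda a:(a[...,0]>130)&(a[...,1]<50)&(a[...,2]<60)),('blue',lambda a:(a[...,2]>120)&(a[...,0]<80)&(a[...,1]<110)),('white',lambda a:a.min(2)>165)):
  for q in(i0,im):
    m=f(q.astype(int)[180:240,255:380]); ys,xs=np.nonzero(m); print(n,m.sum(),np.round([xs.mean()+255,ys.mean()+180],1),end=' ')
  print()
for l in('white','red','blue'):
  for r in finder.regions_of('top',f'bottle_{l}_mid')[:1]: print(l,round(r['score'],2),np.round(r['rect']),np.round(fit('top',r['mask'],BOT,10),1))
for l,z,p in(('bowl',0,[(0,84),(30,84)]),('flask_mid',30,FL)):
  for r in finder.regions_of('top',l)[:1]: print(l,np.round(r['rect']),np.round(fit('top',r['mask'],p,z),1))
```

```text
red 189 [312.7 199.4] red 0 [nan nan] 
blue 387 [273.2 201.8] blue 0 [nan nan] 
white 349 [360.  204.2] white 0 [nan nan] 
white 0.59 [343. 195. 369. 223.] [576.2 -87.8]
red 0.79 [302. 195. 331. 222.] [577.1 -10.3]
blue 0.8 [265. 190. 291. 222.] [577.7  68.2]
bowl [330. 278. 375. 322.] [401.7 -85.6]
flask_mid [142. 227. 172. 253.] [506.5 291.5]<stdin>:5: RuntimeWarning: Mean of empty slice.
  ret = ret.dtype.type(ret / rcount)
```

View pics/t10.png

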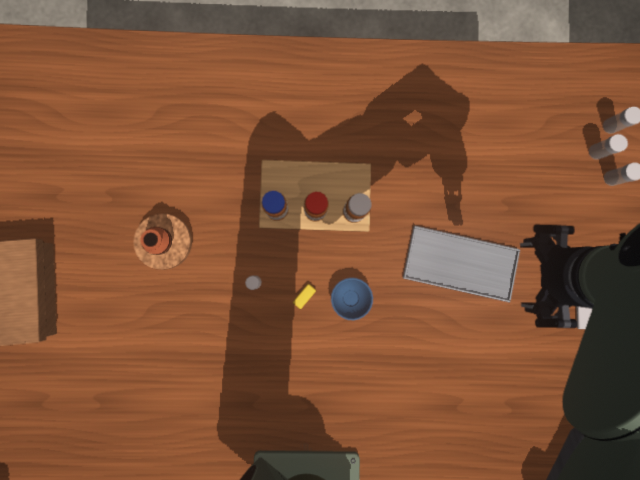

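The bottles are back within about 3 mm of where they started: blue (274,203), red (316,204) and white (358,206), all in shadow. The flask is on the stand and the bystanders haven't moved, so I'll hand in.

```bash
python3 -c "
from bench import arm
print(arm.hand_in())"
```

```text
the job is handed in; nothing more can be done
None
```

I handed the job in at about 45 s of the 147 s limit; no verdict came back. In the last top view the flask stood centred on the cork stand, all three bottles were upright within about 3 mm of their starting spots, and the bowl, vial and eraser had not moved.

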